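Slide glued wagon panels into the turntable drying tray

ROBOT

A 6-joint arm with a two-finger parallel gripper is mounted at the origin on the work surface. World frame = base frame: x ahead of the robot, y to its left, z up, the work surface at z = 0. Lengths are in m, angles in rad, forces in N, time in s.
With the tool pointing down it reaches from about 0.375 to 0.975 m from the base axis. Payload 3.8 kg.
Tool frame: the origin (TCP) lies at the centre of the arm's flange, where the gripper is bolted on; the fingertips stand 173 mm ahead of it and the grasp point (between the pads) lies 155 mm ahead of it (bot.tip_reach is the distance from the TCP to the fingertips, in m); z points along the fingers, y is the line along which they close (so a half turn about z gives the same grasp; the last joint's range is limited). The gripper opens to 85 mm and grips with 20 to 120 N. Pads are 22 mm wide; open, the fingers measure 114 mm over their backs; the gripper's body (76 mm by 85 mm) begins 54 mm behind the grasp point. The pads swing forward as they close: fully open they stand 13 mm farther back than shut.
Start: joints at [-1.186, 0.264, 1.604, -0, 1.274, -0.037], TCP at [0.276, -0.616, 0.405] pointing down, gripper open.
Joint ranges: [-2.63, 2.63], [-0.94, 2.18], [0.31, 2.57], [-1.31, 4.45], [0, 2.66], [-2.55, 2.55]. Speed limits (rad/s): [2.57, 2.57, 3.14, 3.14, 3.14, 3.14].

INTERFACE

Orientations are given as a rotation vector (axis times angle).
In Python, from workcell import bot gives the robot as it stands.
- The arm moves only by the tool drive_tool, never from a script. Its arguments are lists of equal length, an entry for each row: "claw": the finger opening in mm, from 0 to 85.4; "slide": the shift along the world's x, y, z each as a share of 0.5 m, from -1 to 1, a list of three; "yaw": the turn about the world's z as a share of 180 degrees, from -1 to 1. A call has 1 to 8 rows; each row is the pose to reach, as a shift and turn from the pose commanded when the call began, turning the shorter way round; what a row does not reach only later rows make up. A row lasts 1/12 s, in which the tool goes at most 41.7 mm and 7.16 degrees, less where a joint would pass 70% of its speed; a pose out of reach is approached as far as the arm can. A call with a number of a shift or a turn outside -1 to 1 is refused whole. A call with a gripper value outside its range is refused whole. The fingers move at their own pace and stop on an object; "newtons" is the grip in N (left out, the last holds). Time passes only in rows, so rows that repeat a pose let the fingers close. It gives the time, the measured TCP pose, the force, the opening and the grip force at its end, in the units of the state.
- bot.read_state(): the state, without advancing time (a new reading comes with each control period).
- bot.read_camera(name): name is "side" or "top"; returns a dict with "color" (480x640x3 uint8, red, green, blue), "depth" (480x640 float32, m along the optical axis (not along the pixel's ray), 0 where there is no reading), "mtx" (3x3 intrinsics, pixels), "k1" (the pictures are not rectified: a ray, as slopes to the right and down, at radius r is drawn at 1 + k1 r^2 times it, then the intrinsics apply), "eye" and "rotation" of the camera in the world. Camera axes: x right, y up, looking along -z (the intrinsics and any distortion apply to the point x, -y, -z); pixel columns grow to the right and rows downward; lengths in m; the calibration is good to about 2 mm. A picture is of the moment at which its call begins.
- bot.finish_job(): hands the job in; it is judged then, once.
The state is a dict: "time": time; "q": joint angles; "joint_vel": joint speeds; "joint_torque": joint torques, N m; "tool_pos": TCP position; "tcp_rot": TCP orientation; "wrist_force": force on the tool from outside, world axes, zero at the start; "torque": the same for the moment, N m; "width": opening from 0.0 (shut) to 1.0 (fully open); "grip_force": force on a finger pad.
Only numpy, scipy, OpenCV 4.12 (cv2) and the standard library are available. Lean on these libraries where they do the work, as an engineer would, in place of code of your own. Each camera call takes 0.05 s, during which the arm holds its last target. There are 200 camera calls.

TASK

The two wooden wagon panels on the green mat are freshly glued, so slide them flat along the mat and never lift or tip them. Push each one fully home into the bay of the round drying tray that matches its outline (the gable goes in point first), turning the tray by its upright peg until it clicks with the right bay facing the mat before you load it, and leave the tray clicked in a position. Leave the jar, can, block and glue pot standing where they are.

Things in the scene. Friction and masses are not known exactly. Their poses are not given: they have to be found in the camera images.
- load_edge (a point): Middle of the concave front edge of the green cutting mat, beside the round tray, on the mat top (20 mm above the bench). +y points across the edge to the tray's turning axis, 152 mm on; x along the edge, z up. The mat is 350 mm wide (x) and reaches 428 mm back in -y; it lies on a fixed plywood board with plumb edges.
- turntable (a joint): Turn (rad) of the round aluminium tray (300 mm diameter, floor 2 mm below the mat top) about its vertical axis, anticlockwise from above, hard stops at 0 and 1.571. A spring snaps it to the nearer stop over the last 0.35 rad and holds it (about 6 N at the peg to leave); in between, friction holds it (up to 5 N at the peg). At 0 the side bay faces the mat, at 1.571 the gable bay.
- side_bay (a point): Point on the tray floor where the side panel's origin is when fully home, 98 mm from the tray axis; turns with the tray. -y points out of the bay's mouth (radially). Bay 138 mm wide inside (x), back wall 70 mm from the tray axis, walls 4 mm thick and 10 mm high above the tray floor, flaring at the mouth to 164 mm.
- gable_bay (a point): Point on the tray floor where the gable panel's origin is when fully home, 92 mm from the tray axis; turns with the tray, axes as side_bay. -x points out of the bay's mouth (radially). Bay 84 mm wide inside (y), V-shaped back that fits the roof point, walls 4 mm thick, 10 mm high, flaring to 112 mm. A quarter turn clockwise (from above) from the side bay.
- peg_top (a point): Top centre of the upright steel peg on the tray with which it is turned: 16 mm diameter, 45 mm tall above the tray floor (28 mm wide foot, 4 mm high), 125 mm from the tray axis, at 135 deg anticlockwise from the +x axis of side_bay; turns with the tray.
- side_panel: Wagon side: flat rectangular wooden panel 130 (x) by 56 (y) by 10 mm thick, 0.09 kg, origin at the centre of its underside, z up. Either long edge may go in first.
- gable_panel: Wagon end: flat wooden panel, 10 mm thick, of house-gable outline: straight base 76 mm wide at y = -42 mm, parallel sides up to y = +8 mm, then two roof slopes to a point at y = +42 mm; 0.07 kg. Origin on its underside, midway (42 mm) between base and point; +y points to the point, z up.
- paint_jar: Bystander: small paint jar, 42 mm diameter, 55 mm tall, loose on the mat; origin at the centre of its underside, z up.
- film_can: Bystander: black can, 36 mm diameter, 52 mm tall, loose on the mat; origin at the centre of its underside, z up.
- block: Bystander: steel block 36 x 36 x 45 mm, 0.4 kg, loose on the mat; origin at the centre of its underside, z up.
- glue_pot: Bystander: glue pot with a nozzle, 40 mm diameter, 65 mm tall, loose on the mat; origin at the centre of its underside, z up.
Not all that is in view belongs to the job. What is shaped like the side_panel but black or blue is not meant.

How it is judged:
By the outcome, as a careful person would: the job done as asked, in the order asked, and still so for the second after the job is handed in, with the robot touching nothing.
It also fails if it takes over 72 s, if anything falls off the work surface, if the arm or the gripper's body presses on something with over 40 N, if the wrist force passes 120 N, or if a joint passes its speed limit or range.

## Working session

There is one attempt and no reset: what is moved stays moved. The work goes in short steps, Python scripts to look and compute and a tool call to move; the robot and the scene stay as the last step left them, time stands still between calls to the robot, and variables do not carry over. Pictures are saved under pics/ and viewed, at most 10 in all, crops included, and the job is handed in when it is done.

Besides the shell and the picture viewer there is one more tool, called after "Emit:" as name([rows], argument=value, ...), one row to a line, values as JSON. drive_tool: Moves the arm, as the interface text tells. Shift numbers are shares of 0.5 m and turn numbers shares of 180 degrees, none past 1 either way. Its arguments: {"type":"object","properties":{"claw":{"type":"array","items":{"type":"number"}},"slide":{"type":"array","items":{"type":"array","items":{"type":"number"}}},"yaw":{"type":"array","items":{"type":"number"}},"newtons":{"type":"number"}},"required":["claw","slide","yaw"]}

```bash
mkdir -p pics; ls; python3 - <<'E'
from workcell import bot
import cv2,numpy as np
for n in("top","side"):
    c=bot.read_camera(n); cv2.imwrite(f"pics/{n}0.png",c["color"][:,:,::-1]); print(n,c["mtx"].tolist(),c["k1"],c["eye"],np.array(c["rotation"]).tolist())
    np.savez(n+"0.npz",**c)
print(bot.read_state())
E
```

```text
pics
top [[466.52369935002883, 0.0, 318.65984082119877], [0.0, 466.52369935002883, 238.9901365789808], [0.0, 0.0, 1.0]] -0.06797640161077506 [0.36132569 0.02139863 0.9959174 ] [0.14218834828642218, -0.14008272202165542, -1.574524476681454]
side [[501.9124315735713, 0.0, 315.9566820814967], [0.0, 501.9124315735713, 243.915997959518], [0.0, 0.0, 1.0]] -0.03274795195817432 [-0.05148004  0.70606285  0.61923666] [0.45700680862140736, -1.2350203536806015, -2.1393328249978585]
{'time': 0.1, 'q': array([-1.18590775e+00,  2.64696684e-01,  1.60524699e+00, -1.39072115e-05,
        1.27369234e+00, -3.68853568e-02]), 'joint_vel': array([-0.00027759, -0.00089068, -0.00218276,  0.00086027, -0.00056866,
        0.00102131]), 'joint_torque': array([ 2.39717328e-04, -5.16706395e+01, -3.68589556e+01, -1.70684511e-04,
        6.37462552e-03,  1.40283868e-05]), 'tool_pos': array([ 0.27622088, -0.61555824,  0.40346828]), 'tcp_rot': array([-3.07002560e+00, -6.57206569e-01,  5.75875655e-04]), 'wrist_force': array([-0.62459645,  0.10171131, -0.74863006]), 'torque': array([-0.03697555,  0.02418585,  0.01507323]), 'grip_force': 0.0, 'width': 0.9986420162927393}
```

View pics/top0.png

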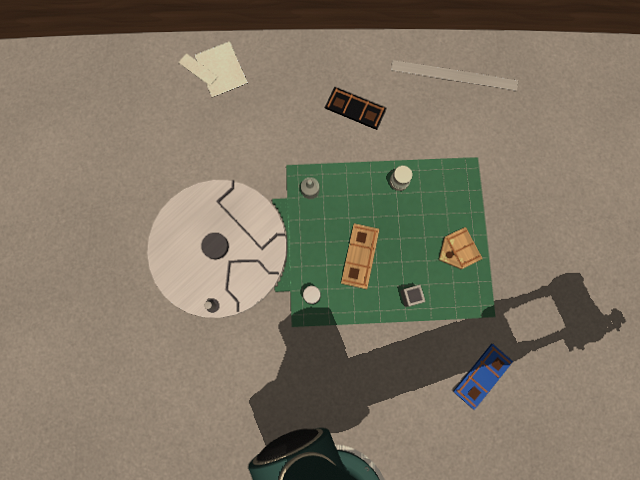

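View pics/side0.png

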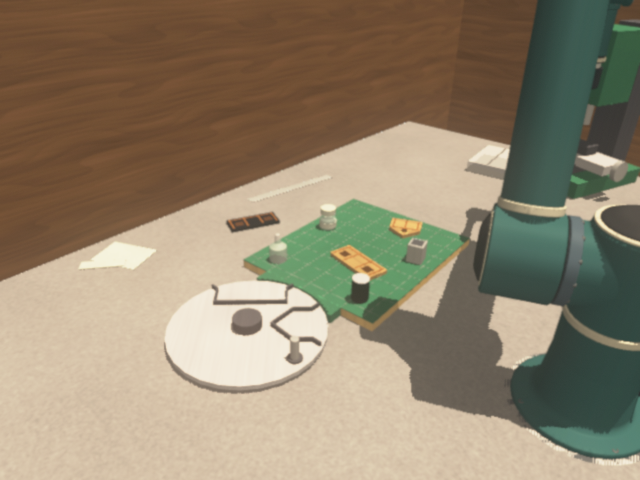

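```bash
cat > h.py <<'E'
import numpy as np,cv2
from scipy.spatial.transform import Rotation as R
def cam(n,k='0'): return dict(np.load(f"{n}{k}.npz"))
def ray(c,p):
    p=np.array(p,float).reshape(-1,1,2)
    u=cv2.undistortPoints(p,c["mtx"],np.array([float(c["k1"]),0,0,0]))[:,0]
    return R.from_rotvec(c["rotation"]).apply(np.c_[u[:,0],-u[:,1],-np.ones(len(u))])
def plane(c,p,z):
    d=ray(c,p); return c["eye"]+d*((z-c["eye"][2])/d[:,2])[:,None]
def tri(c1,p1,c2,p2):
    d1=ray(c1,p1);d2=ray(c2,p2);out=[]
    for a,b in zip(d1,d2):
        s=np.linalg.lstsq(np.c_[a,-b],c2["eye"]-c1["eye"],rcond=None)[0]
        A=c1["eye"]+a*s[0];B=c2["eye"]+b*s[1]; out.append(np.r_[(A+B)/2,np.linalg.norm(A-B)])
    return np.array(out)
def mask(c,lo,hi):
    return cv2.inRange(cv2.cvtColor(c["color"],cv2.COLOR_RGB2HSV),lo,hi)
def blobs(m,amin=60):
    cs=cv2.findContours(m,cv2.RETR_EXTERNAL,cv2.CHAIN_APPROX_NONE)[0]
    return sorted([k for k in cs if cv2.contourArea(k)>amin],key=cv2.contourArea,reverse=True)
E
python3 - <<'E'
from h import *
np.set_printoptions(precision=4,suppress=True)
for n in("top","side"):
    c=cam(n); big=c["color"]
    # wood panels
    m=mask(c,(8,110,110),(22,255,255)); m[:140]=0
    if n=="side": m[:,450:]=0;m[:210]=0;m[285:]=0
    m=cv2.morphologyEx(m,cv2.MORPH_CLOSE,np.ones((5,5)))
    for k in blobs(m)[:4]:
        print(n,"wood",cv2.contourArea(k),cv2.minAreaRect(k),cv2.approxPolyDP(k,3,True)[:,0].tolist())
    g=mask(c,(65,80,40),(90,255,255))
    if n=="top": g[340:]=0
    else: g[:,480:]=0
    k=blobs(g)[0]; print(n,"mat",cv2.approxPolyDP(cv2.convexHull(k),3,True)[:,0].tolist())
t=cam("top")["color"]; s=cam("side")["color"]
a=cv2.resize(t[150:340,140:500],None,fx=2.2,fy=2.2,interpolation=cv2.INTER_CUBIC)
cv2.imwrite("pics/tcrop.png",a[:,:,::-1])
b=cv2.resize(s[190:390,155:475],None,fx=2.5,fy=2.5,interpolation=cv2.INTER_CUBIC)
cv2.imwrite("pics/scrop.png",b[:,:,::-1])
E
```

```text
top wood 1548.0 ((359.9204406738281, 255.87799072265625), (26.678356170654297, 61.597129821777344), 11.888657569885254) [[354, 224], [341, 282], [366, 288], [378, 229]]
top wood 1065.0 ((457.10003662109375, 250.20001220703125), (36.224300384521484, 37.565940856933594), 63.43495178222656) [[465, 227], [445, 237], [441, 260], [460, 268], [481, 258]]
top wood 61.5 ((475.17059326171875, 386.2176818847656), (22.669235229492188, 31.346450805664062), 40.601295471191406) [[478, 368], [457, 390], [473, 405], [461, 389], [473, 380], [486, 391], [473, 379]]
top mat [[288, 243], [299, 244], [302, 325], [292, 326], [275, 289]]
side wood 5293.5 ((75.89187622070312, 215.2032470703125), (63.72704315185547, 188.11141967773438), 68.38521575927734) [[0, 279], [175, 210], [0, 211], [0, 237], [30, 219], [47, 225], [45, 231], [0, 247]]
side wood 789.0 ((358.0000305175781, 262.0), (56.024723052978516, 18.859806060791016), 33.6900634765625) [[331, 252], [353, 270], [365, 272], [371, 278], [385, 272], [349, 245]]
side wood 402.5 ((405.0899658203125, 227.86997985839844), (30.97127914428711, 16.970563888549805), 8.130102157592773) [[390, 224], [402, 236], [417, 233], [420, 222], [396, 218]]
side wood 106.0 ((238.15028381347656, 222.97686767578125), (8.66726016998291, 19.463321685791016), 81.25383758544922) [[248, 225], [247, 218], [228, 221], [233, 228]]Traceback (most recent call last):
  File "<stdin>", line 14, in <module>
IndexError: list index out of range
```

```bash
python3 - <<'E'
from h import *
np.set_printoptions(precision=4,suppress=True)
T=cam("top");S=cam("side")
for n,c in(("top",T),("side",S)):
    hsv=cv2.cvtColor(c["color"],cv2.COLOR_RGB2HSV); print(hsv[240,400] if n=="top" else hsv[245,310])
print("side panel",tri(T,[[354,224],[341,282],[366,288],[378,229]],S,[[349,245],[385,272],[371,278],[331,252]]))
print("gable",tri(T,[[465,227],[445,237],[441,260],[460,268],[481,258]],S,[[396,218],[390,224],[402,236],[417,233],[420,222]]))
t=T["color"]; s=S["color"]
a=cv2.resize(t[150:340,140:500],None,fx=2.2,fy=2.2,interpolation=cv2.INTER_CUBIC)
cv2.imwrite("pics/tcrop.png",a[:,:,::-1])
b=cv2.resize(s[190:390,155:475],None,fx=2.5,fy=2.5,interpolation=cv2.INTER_CUBIC)
cv2.imwrite("pics/scrop.png",b[:,:,::-1])
E
```

```text
[ 39  47 126]
[ 58  73 160]
side panel [[ 0.5464 -0.0607  0.0565  0.0372]
 [ 0.4281 -0.0316  0.0499  0.0364]
 [ 0.4472 -0.0697  0.0019  0.0296]
 [ 0.5785 -0.0962  0.0019  0.0384]]
gable [[ 0.5561 -0.292   0.0294  0.0091]
 [ 0.5371 -0.2434  0.0372  0.0004]
 [ 0.4922 -0.2348  0.0235  0.0038]
 [ 0.4747 -0.275   0.0221  0.0032]
 [ 0.4943 -0.3192  0.0286  0.0025]]
```

View pics/tcrop.png

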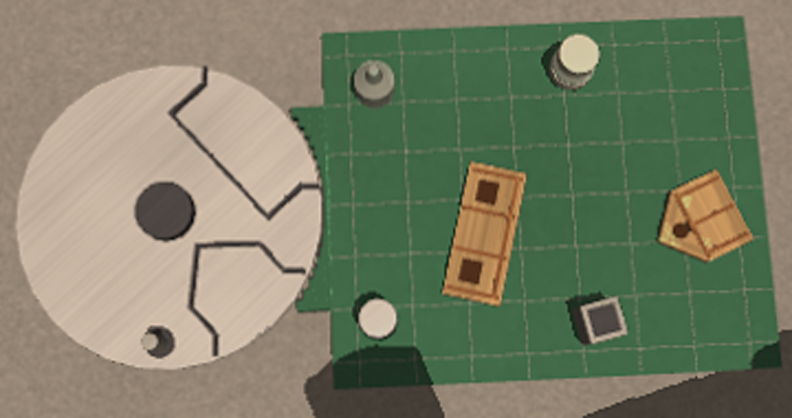

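View pics/scrop.png

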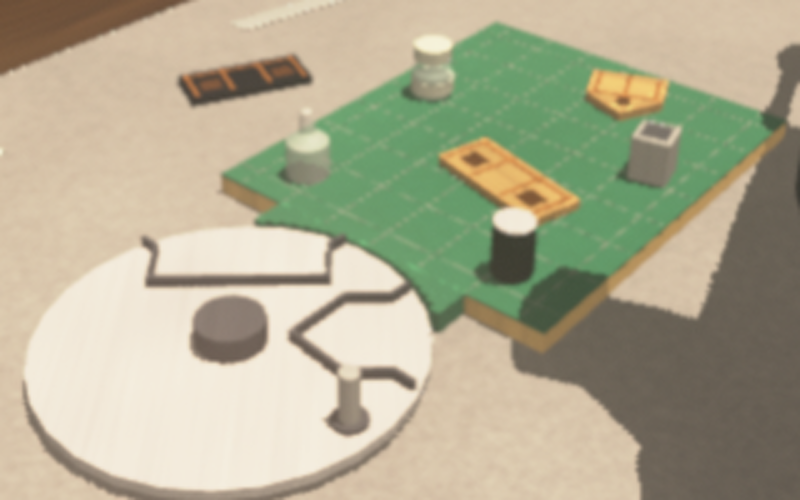

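```bash
python3 - <<'E'
from h import *
np.set_printoptions(precision=4,suppress=True)
T=cam("top");S=cam("side")
tc=lambda L:np.array(L)/2.2+[140,150]-.3
sc=lambda L:np.array(L)/2.5+[155,190]-.3
P=lambda n,a,b:print(n,tri(T,tc(a),S,sc(b)))
P("mat",[[322,34],[743,17],[781,367],[335,388]],[[222,177],[497,22],[785,125],[545,335]])
P("side",[[470,163],[525,172],[498,304],[443,293]],[[440,157],[487,137],[578,198],[535,219]])
P("pegtop",[[148,341]],[[349,372]])
P("hubtop,can,jar,pot,block",[[165,211],[377,318],[579,53],[374,68],[604,320]],[[231,318],[515,221],[434,44],[307,112],[659,132]])
hsv=cv2.cvtColor(T["color"],cv2.COLOR_RGB2HSV)
for p in((170,250),(120,250),(217,195),(217,165)): print(p,hsv[p[1],p[0]])
# tray rim: bright pixels
g=cv2.GaussianBlur(T["color"],(3,3),0).max(2)
pts=[]
for a in np.arange(20,345,5):
    a=np.radians(a); r=np.arange(60,80,.5)
    x=216.9+r*np.cos(a);y=248.7-r*np.sin(a)
    v=cv2.remap(g,x.astype('f4')[None],y.astype('f4')[None],1)[0].astype(float)
    i=np.argmin(np.gradient(cv2.GaussianBlur(v[None],(9,1),2)[0])); 
    if 6<i<34: pts.append([x[i],y[i]])
w=plane(T,pts,.018)[:,:2]
for _ in range(4):
    A=np.c_[2*w,np.ones(len(w))];s=np.linalg.lstsq(A,(w**2).sum(1),rcond=None)[0]
    rad=np.sqrt(s[2]+s[0]**2+s[1]**2);e=abs(np.linalg.norm(w-s[:2],axis=1)-rad);print(s[:2],rad,len(w),e.max());w=w[e<max(.002,1.5*np.median(e))]
# panels by plane z=.030 on top-camera contour
m=mask(T,(8,110,110),(22,255,255)); m[:140]=0
m=cv2.morphologyEx(m,cv2.MORPH_CLOSE,np.ones((5,5)))
for k in blobs(m)[:2]:
    q=plane(T,k[:,0].astype(float),.028)[:,:2]; print(cv2.minAreaRect((q*1000).astype('f4')))
    print(plane(T,cv2.approxPolyDP(k,3,True)[:,0],.03)[:,:2])
E
```

```text
mat [[ 0.7048  0.092   0.0151  0.0015]
 [ 0.7196 -0.3322  0.0185  0.0005]
 [ 0.3713 -0.3464  0.0129  0.0007]
 [ 0.3557  0.0783  0.0159  0.0018]]
side [[ 0.5688 -0.0523  0.0271  0.0012]
 [ 0.5579 -0.1054  0.0299  0.0036]
 [ 0.4327 -0.0753  0.0311  0.0007]
 [ 0.4426 -0.0244  0.0304  0.0031]]
pegtop [[0.3989 0.2454 0.0619 0.0015]]
hubtop,can,jar,pot,block [[ 0.5234  0.2397  0.0373  0.0007]
 [ 0.418   0.0376  0.0705  0.001 ]
 [ 0.6636 -0.1537  0.0737  0.0015]
 [ 0.6474  0.0386  0.0821  0.0022]
 [ 0.4141 -0.1681  0.0644  0.0022]]
(170, 250) [ 15  47 199]
(120, 250) [ 15  57 148]
(217, 195) [ 15  47 195]
(217, 165) [ 17  55 148]
[0.5245 0.2412] 0.1490258431546383 64 0.0013571735342796376
[0.5245 0.2412] 0.1490258431546383 64 0.0013571735342796376
[0.5245 0.2412] 0.1490258431546383 64 0.0013571735342796376
[0.5245 0.2412] 0.1490258431546383 64 0.0013571735342796376
((501.1171569824219, -64.30564880371094), (55.5409049987793, 130.5417938232422), 76.98191833496094)
[[ 0.5683 -0.0531]
 [ 0.4457 -0.0236]
 [ 0.4328 -0.0751]
 [ 0.557  -0.1037]]
((510.53277587890625, -269.740478515625), (75.92214965820312, 81.05721282958984), 25.108125686645508)
[[ 0.5599 -0.2895]
 [ 0.5386 -0.2453]
 [ 0.4897 -0.2341]
 [ 0.4724 -0.2734]
 [ 0.493  -0.3194]]
```

Emit:
drive_tool([
  [0.49,0.73,-0.1],
  [0.49,0.73,-0.1],
  [0.49,0.73,-0.1],
  [0.49,0.73,-0.1],
  [0.49,0.73,-0.1],
  [0.49,0.73,-0.1],
  [0.49,0.73,-0.1],
  [0.49,0.73,-0.1],
], claw=[40,40,40,40,40,40,40,40], yaw=[0.3,0.3,0.3,0.3,0.3,0.3,0.3,0.3])

```text
time: 0.77
tool_pos: [0.4614, -0.3389, 0.3663]
tcp_rot: [-2.433, -1.987, 0.0]
wrist_force: [0.0, -0.3, -0.5]
width: 0.47
grip_force: 0.0
```

Emit:
drive_tool([
  [0.0,0.66,-0.1],
  [0.0,0.66,-0.1],
  [0.0,0.66,-0.1],
  [0.0,0.66,-0.1],
  [0.0,0.66,-0.1],
  [0.0,0.66,-0.1],
  [0.0,0.66,-0.1],
  [0.0,0.66,-0.1],
], claw=[40,40,40,40,40,40,40,40], yaw=[0.3,0.3,0.3,0.3,0.3,0.3,0.3,0.3])

```text
time: 1.43
tool_pos: [0.4601, -0.0094, 0.3166]
tcp_rot: [-1.266, -2.875, 0.0]
wrist_force: [0.3, 0.3, -0.1]
width: 0.468
grip_force: 0.0
```

```bash
python3 -c "
from workcell import bot
s=bot.read_state();print(bot.tip_reach,s['tool_pos'],s['tcp_rot'],s['q'],s['width'])"
```

```text
0.1734 [ 0.4601356  -0.00939727  0.31660959] [-1.26578656e+00 -2.87523928e+00  1.54150549e-05] [-7.45539274e-02 -7.28710280e-02  2.14135582e+00  1.29091561e-05
  1.07316933e+00 -8.15945673e-01] 0.4681138124620902
```

Emit:
drive_tool([
  [-0.122,0.51,-0.09],
  [-0.122,0.51,-0.09],
  [-0.122,0.51,-0.09],
  [-0.122,0.51,-0.09],
  [-0.122,0.51,-0.09],
  [-0.122,0.51,-0.09],
  [-0.122,0.51,-0.09],
  [-0.122,0.51,-0.09],
], claw=[40,40,40,40,40,40,40,40], yaw=[0.253,0.253,0.253,0.253,0.253,0.253,0.253,0.253])

```text
time: 2.1
tool_pos: [0.3984, 0.2465, 0.2711]
tcp_rot: [-0.053, -3.139, -0.0]
wrist_force: [-0.2, -0.2, -0.3]
width: 0.474
grip_force: 0.0
```

```bash
python3 - <<'E'
from workcell import bot
import cv2,numpy as np
c=bot.read_camera("side"); np.savez("side1.npz",**c)
b=cv2.resize(c["color"][190:390,155:475],None,fx=2.5,fy=2.5,interpolation=cv2.INTER_CUBIC)
cv2.imwrite("pics/s1.png",b[:,:,::-1])
s=bot.read_state();print(s['tool_pos'],s['tcp_rot'],s['q'])
E
```

```text
[0.3989849  0.24497346 0.27136286] [-5.76686769e-02 -3.13970621e+00  1.53398451e-03] [ 4.97502726e-01 -1.08432081e-03  2.16606403e+00 -2.17829407e-04
  9.78274870e-01 -1.03644085e+00]
```

View pics/s1.png

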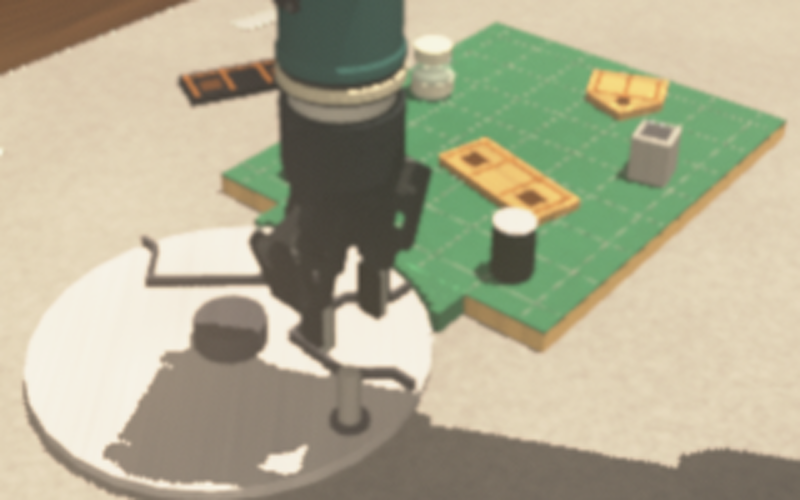

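Emit:
drive_tool([
  [0.0,0.0,-0.05],
  [0.0,0.0,-0.1],
  [0.0,0.0,-0.132],
  [0.0,0.0,-0.132],
], claw=[40,40,40,34], yaw=[0.0,0.0,0.0,0.0])

```text
time: 2.48
tool_pos: [0.3983, 0.2414, 0.2027]
tcp_rot: [-0.067, -3.135, 0.006]
wrist_force: [-0.2, 0.3, 0.5]
width: 0.394
grip_force: 0.0
```

```bash
python3 - <<'E'
import numpy as np
A=np.array([.5245,.2412]);phi=np.radians(2.2)
a0=np.arctan2(.2454-A[1],.3989-A[0]); p0=A+.1255*np.r_[np.cos(a0),np.sin(a0)]
for d in (-6,-12,-18,-24,-30,-36,-41,-44):
    a=a0+np.radians(d); p=A+.1255*np.r_[np.cos(a),np.sin(a)]
    print(d,np.round((p-p0)/.5,3),round(d/180,3))
E
```

```text
-6 [0.002 0.026] -0.033
-12 [0.007 0.052] -0.067
-18 [0.015 0.077] -0.1
-24 [0.025 0.101] -0.133
-30 [0.038 0.124] -0.167
-36 [0.053 0.146] -0.2
-41 [0.067 0.163] -0.228
-44 [0.076 0.172] -0.244
```

Emit:
drive_tool([
  [0.002,0.026,0],
  [0.007,0.052,0],
  [0.015,0.077,0],
  [0.025,0.101,0],
  [0.038,0.124,0],
  [0.053,0.146,0],
  [0.067,0.163,0],
  [0.076,0.172,0],
], claw=[34,34,34,34,34,34,34,34], yaw=[-0.033,-0.067,-0.1,-0.133,-0.167,-0.2,-0.228,-0.244])

```text
time: 3.15
tool_pos: [0.4398, 0.3299, 0.2078]
tcp_rot: [1.241, 2.884, 0.003]
wrist_force: [0.9, 0.1, 0.3]
width: 0.396
grip_force: 0.0
```

Emit:
drive_tool([
  [0.01,0.009,0],
  [0.01,0.009,0],
  [0.0,0.0,0.0],
], claw=[34,34,40], yaw=[-0.01,-0.01,0])

```text
time: 3.4
tool_pos: [0.4389, 0.3287, 0.2071]
tcp_rot: [1.236, 2.888, -0.002]
wrist_force: [0.3, 0.9, -0.0]
width: 0.47
grip_force: 0.0
```

```bash
python3 - <<'E'
from workcell import bot
from h import *
c=bot.read_camera("side"); np.savez("side2.npz",**c)
b=cv2.resize(c["color"][190:390,155:475],None,fx=2.5,fy=2.5,interpolation=cv2.INTER_CUBIC)
cv2.imwrite("pics/s2.png",b[:,:,::-1])
s=bot.read_state();print(s['tool_pos'],s['tcp_rot'],s['wrist_force'])
E
```

```text
[0.43798415 0.32801502 0.20693477] [-1.23207616e+00 -2.88967438e+00  1.97786701e-03] [-1.94960225 -0.80504916 -0.68381611]
```

View pics/s2.png

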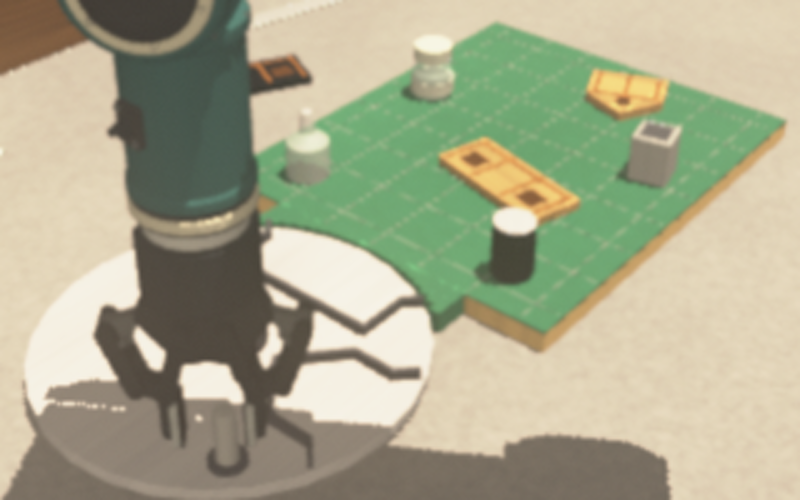

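Emit:
drive_tool([
  [0,0,0.08],
  [0,0,0.16],
  [0,0,0.2],
  [0.01,-0.08,0.2],
  [0.02,-0.16,0.2],
  [0.03,-0.24,0.2],
  [0.04,-0.32,0.2],
  [0.05,-0.4,0.2],
], claw=[40,40,40,85,85,85,85,85], yaw=[0,0,0,-0.04,-0.08,-0.12,-0.16,-0.19])

```text
time: 4.12
tool_pos: [0.4631, 0.1273, 0.3076]
tcp_rot: [2.036, 2.39, 0.003]
wrist_force: [0.9, -0.5, -0.7]
width: 0.996
grip_force: 0.0
```

Emit:
drive_tool([
  [0.01,-0.08,0],
  [0.02,-0.16,0],
  [0.03,-0.24,0],
  [0.04,-0.32,0],
  [0.052,-0.4,0],
  [0.052,-0.484,0],
  [0.052,-0.484,0],
  [0.052,-0.484,0],
], claw=[85,85,85,85,85,85,85,85], yaw=[-0.04,-0.08,-0.12,-0.126,-0.126,-0.126,-0.126,-0.126])

```text
time: 4.78
tool_pos: [0.4888, -0.1154, 0.3073]
tcp_rot: [2.466, 1.944, 0.001]
wrist_force: [-0.6, 0.7, 0.5]
width: 0.999
grip_force: 0.0
```

```bash
python3 - <<'E'
from workcell import bot
from h import *
c=bot.read_camera("top"); np.savez("top3.npz",**c)
b=cv2.resize(c["color"][150:340,140:500],None,fx=2.2,fy=2.2,interpolation=cv2.INTER_CUBIC)
cv2.imwrite("pics/t3.png",b[:,:,::-1])
s=bot.read_state();r=s['tcp_rot'];print(s['tool_pos'],r,'toolx deg',np.degrees(2*np.arctan2(r[1],r[0]))%360,s['width'])
E
```

```text
[ 0.4887125  -0.11383088  0.30691803] [2.46437038e+00 1.94766143e+00 1.14295019e-03] toolx deg 76.64062499261937 0.9946525648375715
```

View pics/t3.png

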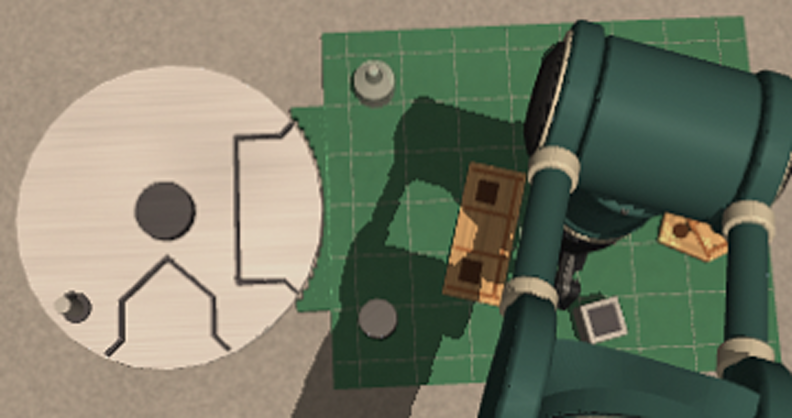

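```bash
python3 - <<'E'
from h import *
np.set_printoptions(precision=4,suppress=True)
T=cam("top",'3')
w=plane(T,np.array([[237,135],[238.5,281],[280,134],[284,281],[69,304]])/2.2+[140,150]-.3,.028)[:,:2];print(w)
d=w[0]-w[1];print(np.degrees(np.arctan2(d[1],d[0])),np.linalg.norm(d),(w[0]+w[1])/2,(w[2]+w[3])/2)
print(plane(T,np.array([[69,304]])/2.2+[140,150]-.3,.063))
# wall pixels fit
g=T["color"].max(2)
E
```

```text
[[0.5989 0.1737]
 [0.4569 0.1695]
 [0.5995 0.1318]
 [0.4566 0.1264]
 [0.436  0.3307]]
1.6581312201056095 0.14208656869930372 [0.5279 0.1716] [0.5281 0.1291]
[[0.4333 0.3196 0.063 ]]
```

Emit:
drive_tool([
  [0,0,-0.08],
  [0,0,-0.16],
  [0,0,-0.21],
  [0,0,-0.21],
], claw=[85,85,85,85], yaw=[0,0,0,0])

```text
time: 5.17
tool_pos: [0.4853, -0.1099, 0.1958]
tcp_rot: [-2.452, -1.949, 0.01]
wrist_force: [-1.5, 0.6, -1.0]
width: 0.996
grip_force: 0.0
```

Emit:
drive_tool([
  [0,0,-0.02],
  [0,0,-0.03],
  [0,0,-0.036],
  [0,0,-0.036],
], claw=[85,85,85,85], yaw=[0,0,0,0])

```text
time: 5.5
tool_pos: [0.4897, -0.1121, 0.184]
tcp_rot: [2.459, 1.953, 0.002]
wrist_force: [-0.5, 0.6, -0.2]
width: 0.996
grip_force: 0.0
```

```bash
python3 - <<'E'
from workcell import bot
from h import *
c=bot.read_camera("side"); np.savez("side4.npz",**c)
b=cv2.resize(c["color"][180:300,300:460],None,fx=5,fy=5,interpolation=cv2.INTER_CUBIC)
cv2.imwrite("pics/s4.png",b[:,:,::-1])
for _ in range(3):
    s=bot.read_state();r=s['tcp_rot'];print(s['tool_pos'],s['wrist_force'],'toolx deg',np.degrees(2*np.arctan2(r[1],r[0]))%360,s['width']); 
E
```

```text
[ 0.48971043 -0.11222301  0.18425155] [0.43319784 0.522074   0.372651  ] toolx deg 76.9264814195255 0.9966106218215778
[ 0.48971043 -0.11222301  0.18425155] [0.43319784 0.522074   0.372651  ] toolx deg 76.9264814195255 0.9966106218215778
[ 0.48971043 -0.11222301  0.18425155] [0.43319784 0.522074   0.372651  ] toolx deg 76.9264814195255 0.9966106218215778
```

View pics/s4.png

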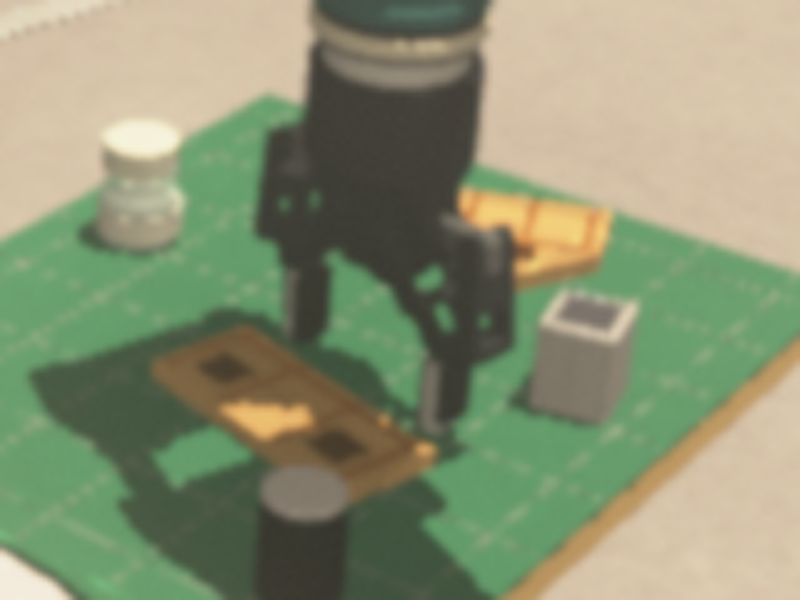

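```bash
python3 - <<'E'
from h import *
S=cam("side",'4')
for p in ([440,430],[310,340]):
    for z in (.02,.024,.03,.036): print(p,z,plane(S,np.array([p])/5+[300,180]-.4,z)[0])
E
```

```text
[440, 430] 0.02 [ 0.44642641 -0.10382564  0.02      ]
[440, 430] 0.024 [ 0.44310281 -0.0984195   0.024     ]
[440, 430] 0.03 [ 0.4381174 -0.0903103  0.03     ]
[440, 430] 0.036 [ 0.433132  -0.0822011  0.036    ]
[310, 340] 0.02 [ 0.53643751 -0.12762311  0.02      ]
[310, 340] 0.024 [ 0.53251307 -0.12205812  0.024     ]
[310, 340] 0.03 [ 0.52662641 -0.11371064  0.03      ]
[310, 340] 0.036 [ 0.52073974 -0.10536316  0.036     ]
```

```bash
cat > path.py <<'E'
import numpy as np
from scipy.interpolate import interp1d
def gen(tool,h0,c0,segs,off,step,hlimit=None):
    """segs: (length,turn_deg). returns tool poses each `step` m; tool stays off behind body centre"""
    h=np.radians(h0);c=np.array(c0,float);P=[[*(c-off*np.r_[np.cos(h),np.sin(h)]),np.degrees(h)]]
    for L,t in segs:
        n=max(1,int(L/.001))
        for _ in range(n):
            h+=np.radians(t)/n/2;c=c+L/n*np.r_[np.cos(h),np.sin(h)];h+=np.radians(t)/n/2
            P.append([*(c-off*np.r_[np.cos(h),np.sin(h)]),np.degrees(h)])
    P=np.array(P);s=np.r_[0,np.cumsum(np.linalg.norm(np.diff(P[:,:2],axis=0),axis=1))]
    k=np.append(np.arange(step,s[-1],step),s[-1]); print("centre end",c,np.degrees(h),"n",len(k))
    return interp1d(s,P,axis=0)(k)
def show(P,tool,h0):
    ref=np.r_[tool,h0]
    for i in range(0,len(P),8):
        q=P[i:i+8]-ref
        print([[round(a/.5,3),round(b/.5,3),0] for a,b,_ in q],[round(x/180,3) for x in q[:,2]]); ref=P[min(i+7,len(P)-1)]
E
python3 - <<'E'
from path import *
from scipy.optimize import brentq
tool=np.array([.4897,-.113]);h0=76.8
H=np.array([.5282,.1433]);hd=np.radians(92);n=np.r_[-np.sin(hd),np.cos(hd)];f=np.r_[np.cos(hd),np.sin(hd)]
c0=[.5008,-.064];off=.039
import io,contextlib
def end(d1,d3=0):
    R=.2;t=92-76.8;L=R*np.radians(t);h=np.radians(76.8)
    c=np.array(c0)+d1*np.r_[np.cos(h),np.sin(h)]+2*R*np.sin(np.radians(t)/2)*np.r_[np.cos(h+np.radians(t)/2),np.sin(h+np.radians(t)/2)]
    return c,L
d1=brentq(lambda d:(end(d)[0]-H)@n,0,.3);c,L=end(d1);d3=(H-c)@f;print(d1,L,d3)
P=gen(tool,h0,c0,[(d1,0),(L,15.2),(d3-.03,0)],off,.012)
show(P,tool,h0)
E
```

```text
0.10534863934658556 0.05305800926062763 0.05211646186356727
centre end [0.52924699 0.11331833] 92.00000000000033 n 16
[[np.float64(0.01), np.float64(0.045), 0], [np.float64(0.015), np.float64(0.069), 0], [np.float64(0.021), np.float64(0.092), 0], [np.float64(0.026), np.float64(0.116), 0], [np.float64(0.032), np.float64(0.139), 0], [np.float64(0.037), np.float64(0.162), 0], [np.float64(0.043), np.float64(0.186), 0], [np.float64(0.048), np.float64(0.209), 0]] [np.float64(0.0), np.float64(0.0), np.float64(0.0), np.float64(0.0), np.float64(0.0), np.float64(0.0), np.float64(0.0), np.float64(0.0)]
[[np.float64(0.006), np.float64(0.023), 0], [np.float64(0.015), np.float64(0.045), 0], [np.float64(0.023), np.float64(0.068), 0], [np.float64(0.029), np.float64(0.091), 0], [np.float64(0.034), np.float64(0.115), 0], [np.float64(0.035), np.float64(0.139), 0], [np.float64(0.034), np.float64(0.163), 0], [np.float64(0.034), np.float64(0.166), 0]] [np.float64(0.004), np.float64(0.023), np.float64(0.042), np.float64(0.06), np.float64(0.079), np.float64(0.084), np.float64(0.084), np.float64(0.084)]
```

Emit:
drive_tool([
  [0.005,0.022,0],
  [0.01,0.045,0],
  [0.015,0.069,0],
  [0.021,0.092,0],
  [0.026,0.116,0],
  [0.032,0.139,0],
  [0.037,0.162,0],
  [0.043,0.186,0],
], claw=[85,85,85,85,85,85,85,85], yaw=[0,0,0,0,0,0,0,0])

```text
time: 6.22
tool_pos: [0.5106, -0.0179, 0.183]
tcp_rot: [-2.46, -1.954, 0.0]
wrist_force: [-0.4, -1.2, 0.7]
width: 0.997
grip_force: 0.6
```

Emit:
drive_tool([
  [0.005,0.023,0],
  [0.011,0.046,0],
  [0.02,0.068,0],
  [0.028,0.091,0],
  [0.034,0.114,0],
  [0.039,0.138,0],
  [0.04,0.162,0],
  [0.04,0.162,0],
], claw=[85,85,85,85,85,85,85,85], yaw=[0,0.004,0.023,0.042,0.06,0.079,0.084,0.084])

```text
time: 6.88
tool_pos: [0.5305, 0.0638, 0.183]
tcp_rot: [-2.18, -2.261, -0.001]
wrist_force: [-0.2, 0.4, -0.5]
width: 0.999
grip_force: 0.0
```

```bash
python3 - <<'E'
from workcell import bot
from h import *
for n in("top","side"):
    c=bot.read_camera(n); np.savez(n+"5.npz",**c)
T=cam("top",'5');S=cam("side",'5')
a=cv2.resize(T["color"][170:320,170:370],None,fx=2.5,fy=2.5,interpolation=cv2.INTER_CUBIC)
b=cv2.resize(S["color"][210:360,180:390],None,fx=2.5,fy=2.5,interpolation=cv2.INTER_CUBIC)[:375]
im=cv2.hconcat([a[:, :275],b]) ; print(im.shape)
cv2.imwrite("pics/p5.png",im[:,:,::-1])
s=bot.read_state();r=s['tcp_rot'];print(s['tool_pos'],s['wrist_force'],np.degrees(2*np.arctan2(r[1],r[0]))%360,s['width'])
E
```

```text
(375, 800, 3)
[0.53021445 0.06242627 0.18286051] [ 0.2464897  -0.23767727  0.11279803] 92.04461386046131 0.990820350759411
```

View pics/p5.png

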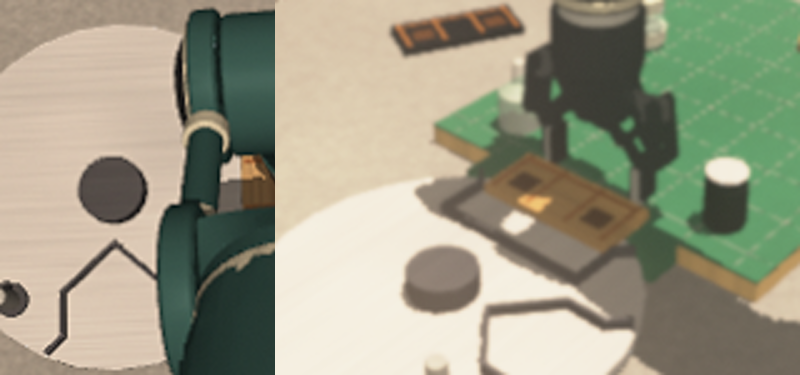

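```bash
python3 - <<'E'
from h import *
np.set_printoptions(precision=4,suppress=True)
S=cam("side",'5')
w=plane(S,(np.array([[484,185],[610,248],[530,155],[648,212]])-[275,0])/2.5+[180,210]-.3,.0295)[:,:2];print(w,w.mean(0))
b=plane(S,(np.array([[450,208],[573,275]])-[275,0])/2.5+[180,210]-.3,.028)[:,:2];print(b,b.mean(0))
for d in(w[0]-w[1],w[2]-w[3],b[0]-b[1]): print(np.degrees(np.arctan2(d[1],d[0])),np.linalg.norm(d))
E
```

```text
[[0.5883 0.1386]
 [0.4557 0.1318]
 [0.592  0.0815]
 [0.4643 0.0767]] [0.5251 0.1072]
[[0.5865 0.1777]
 [0.4556 0.1733]] [0.521  0.1755]
2.9354172567635217 0.13282399363633912
2.1627080833875874 0.1277878580242071
1.9455160783612684 0.1310317844824139
```

Emit:
drive_tool([
  [0,0.014,0],
  [-0.001,0.028,0],
  [-0.001,0.042,0],
  [-0.002,0.056,0],
  [-0.002,0.066,0],
  [-0.003,0.076,0],
  [-0.003,0.08,0],
], claw=[85,85,85,85,85,85,85], yaw=[0,0,0,0,0,0,0])

```text
time: 7.57
tool_pos: [0.5288, 0.1025, 0.1831]
tcp_rot: [-2.181, -2.261, -0.0]
wrist_force: [-0.7, -0.9, 0.4]
width: 0.998
grip_force: 0.3
```

Emit:
drive_tool([
  [0,0.006,0],
  [0,0.006,0],
], claw=[85,85], yaw=[0,0])

```text
time: 7.73
tool_pos: [0.5289, 0.1047, 0.1831]
tcp_rot: [2.18, 2.261, -0.001]
wrist_force: [-0.9, -2.6, 1.0]
width: 0.995
grip_force: 1.1
```

Emit:
drive_tool([
  [0,0.004,0],
  [0,0.004,0],
], claw=[85,85], yaw=[0,0])

```text
time: 7.9
tool_pos: [0.529, 0.1053, 0.1831]
tcp_rot: [2.179, 2.26, -0.004]
wrist_force: [0.5, -9.1, 0.8]
width: 0.993
grip_force: 4.9
```

Emit:
drive_tool([
  [0,0.004,0],
  [0,0.004,0],
], claw=[85,85], yaw=[0,0])

```text
time: 8.07
tool_pos: [0.529, 0.106, 0.1831]
tcp_rot: [2.177, 2.26, -0.008]
wrist_force: [0.4, -17.8, 1.1]
width: 0.997
grip_force: 8.6
```

Emit:
drive_tool([
  [0,-0.03,0],
  [0,-0.06,0],
  [0,-0.06,0.08],
  [0,-0.06,0.16],
  [0,-0.06,0.22],
  [-0.05,0.0,0.22],
  [-0.1,0.06,0.22],
  [-0.15,0.12,0.22],
], claw=[85,85,85,85,40,40,40,40], yaw=[0,0,0,0,0.03,0.07,0.1,0.14])

```text
time: 8.73
tool_pos: [0.4537, 0.1693, 0.2944]
tcp_rot: [1.634, 2.682, 0.004]
wrist_force: [0.0, 0.2, -0.2]
width: 0.473
grip_force: 0.0
```

Emit:
drive_tool([
  [-0.02,0.08,0],
  [-0.04,0.16,0],
  [-0.042,0.24,0],
  [-0.042,0.307,0],
  [-0.042,0.307,0],
  [-0.042,0.307,-0.05],
  [-0.042,0.307,-0.08],
  [-0.042,0.307,-0.08],
], claw=[40,40,40,40,40,40,40,40], yaw=[0.03,0.07,0.111,0.111,0.111,0.111,0.111,0.111])

```text
time: 9.4
tool_pos: [0.4312, 0.3211, 0.2496]
tcp_rot: [-1.146, -2.921, 0.009]
wrist_force: [-0.5, -0.9, -0.5]
width: 0.467
grip_force: 0.0
```

```bash
python3 - <<'E'
from workcell import bot
from h import *
np.set_printoptions(precision=4,suppress=True)
s=bot.read_state();r=s['tcp_rot'];print(s['tool_pos'],s['wrist_force'],np.degrees(2*np.arctan2(r[1],r[0]))%360,s['width'],s['q'])
c=bot.read_camera("top");np.savez("top6.npz",**c)
m=mask(c,(8,110,110),(22,255,255)); m[:140]=0;m[340:]=0
m=cv2.morphologyEx(m,cv2.MORPH_CLOSE,np.ones((5,5)))
for k in blobs(m): print(cv2.minAreaRect((plane(c,k[:,0],.0275)[:,:2]*1000).astype('f4')))
E
```

```text
[0.4312 0.3211 0.2496] [-0.4801 -0.8808 -0.4547] 137.16211388920124 0.4667231517363191 [ 0.5937  0.1583  2.0399  0.0002  0.9503 -0.2295]
((527.7569580078125, 143.4586944580078), (128.1526641845703, 56.15682601928711), 2.1043460369110107)
((510.21337890625, -270.0766296386719), (76.83715057373047, 81.09908294677734), 25.10816192626953)
```

Emit:
drive_tool([
  [0.003,0.008,-0.03],
  [0.003,0.008,-0.06],
  [0.003,0.008,-0.088],
  [0.003,0.008,-0.088],
  [0.003,0.008,-0.088],
], claw=[40,40,40,24,24], yaw=[0,0,0,0,0])

```text
time: 9.87
tool_pos: [0.4346, 0.3258, 0.2094]
tcp_rot: [-1.148, -2.924, 0.001]
wrist_force: [-0.1, 0.6, -0.1]
width: 0.281
grip_force: 0.0
```

```bash
python3 - <<'E'
from workcell import bot
import numpy as np
s=bot.read_state();r=s['tcp_rot'];print(s['tool_pos'],s['wrist_force'],np.degrees(2*np.arctan2(r[1],r[0]))%360,s['width'])
A=np.array([.5245,.2412]); f=lambda a:A+.125*np.r_[np.cos(np.radians(a)),np.sin(np.radians(a))]
a=137.1; p=f(a)
for blk in ((3,6,12,18,24,30,36,42),(6,12,18,24,30,36,42,45),(3,5,5)):
    print([[round(float(x),3) for x in (f(a+d)-f(a))/.5]+[0] for d in blk],[round(d/180,3) for d in blk]); a+=blk[-1]
E
```

```text
[0.43456378 0.32580148 0.2094163 ] [-0.12540933  0.6125949  -0.07841416] 137.11851306792113 0.28063650842811055
[[-0.009, -0.01, 0], [-0.017, -0.02, 0], [-0.031, -0.042, 0], [-0.044, -0.065, 0], [-0.053, -0.089, 0], [-0.061, -0.114, 0], [-0.065, -0.14, 0], [-0.067, -0.166, 0]] [0.017, 0.033, 0.067, 0.1, 0.133, 0.167, 0.2, 0.233]
[[0.001, -0.026, 0], [0.005, -0.052, 0], [0.011, -0.077, 0], [0.02, -0.102, 0], [0.032, -0.126, 0], [0.045, -0.148, 0], [0.062, -0.168, 0], [0.07, -0.178, 0]] [0.033, 0.067, 0.1, 0.133, 0.167, 0.2, 0.233, 0.25]
[[0.009, -0.009, 0], [0.016, -0.015, 0], [0.016, -0.015, 0]] [0.017, 0.028, 0.028]
```

Emit:
drive_tool([
  [-0.009,-0.01,0],
  [-0.017,-0.02,0],
  [-0.031,-0.042,0],
  [-0.044,-0.065,0],
  [-0.053,-0.089,0],
  [-0.061,-0.114,0],
  [-0.065,-0.14,0],
  [-0.067,-0.166,0],
], claw=[24,24,24,24,24,24,24,24], yaw=[0.017,0.033,0.067,0.1,0.133,0.167,0.2,0.233])

```text
time: 10.53
tool_pos: [0.4016, 0.244, 0.2117]
tcp_rot: [0.018, 3.138, 0.007]
wrist_force: [-1.8, 3.5, 2.9]
width: 0.284
grip_force: 1.9
```

Emit:
drive_tool([
  [0.001,-0.026,0],
  [0.005,-0.052,0],
  [0.011,-0.077,0],
  [0.02,-0.102,0],
  [0.032,-0.126,0],
  [0.045,-0.148,0],
  [0.062,-0.168,0],
  [0.07,-0.178,0],
], claw=[24,24,24,24,24,24,24,24], yaw=[0.033,0.067,0.1,0.133,0.167,0.2,0.233,0.25])

```text
time: 11.2
tool_pos: [0.438, 0.1533, 0.2114]
tcp_rot: [-1.184, 2.905, -0.002]
wrist_force: [2.3, 0.5, -0.1]
width: 0.28
grip_force: 0.0
```

Emit:
drive_tool([
  [0.009,-0.009,0],
  [0.012,-0.012,0],
  [0.012,-0.012,0],
], claw=[24,24,24], yaw=[0.017,0.02,0.02])

```text
time: 11.45
tool_pos: [0.4427, 0.1486, 0.2111]
tcp_rot: [-1.266, 2.873, 0.003]
wrist_force: [-2.5, 4.3, 3.6]
width: 0.281
grip_force: 2.3
```

```bash
python3 - <<'E'
from workcell import bot
from h import *
np.set_printoptions(precision=4,suppress=True)
s=bot.read_state();r=s['tcp_rot'];print(s['tool_pos'],s['wrist_force'],np.degrees(2*np.arctan2(r[1],r[0]))%360,s['width'],s['q'])
c=bot.read_camera("top");np.savez("top7.npz",**c)
m=mask(c,(8,110,110),(22,255,255)); m[:140]=0;m[340:]=0
m=cv2.morphologyEx(m,cv2.MORPH_CLOSE,np.ones((5,5)))
for k in blobs(m): print(cv2.minAreaRect((plane(c,k[:,0],.0275)[:,:2]*1000).astype('f4')))
E
```

```text
[0.4427 0.1486 0.2111] [-2.4559  4.3051  3.648 ] 227.56367757930934 0.28098849153068933 [ 0.2696  0.0842  2.2116  0.003   0.8438 -2.1333]
((621.8375244140625, 245.35516357421875), (55.32581329345703, 128.3843536376953), 2.2484803199768066)
((510.260986328125, -270.0543212890625), (76.93367004394531, 81.09908294677734), 25.1081600189209)
```

Emit:
drive_tool([
  [-0.005,0.005,0],
  [-0.005,0.005,0.06],
  [-0.005,0.005,0.14],
  [0.0,0.0,0.2],
  [0.02,-0.08,0.2],
  [0.04,-0.16,0.2],
  [0.05,-0.24,0.2],
  [0.07,-0.32,0.2],
], claw=[40,40,40,40,40,40,40,40], yaw=[0,0,0,-0.03,-0.07,-0.1,-0.14,-0.18])

```text
time: 12.17
tool_pos: [0.4767, -0.013, 0.3106]
tcp_rot: [-0.413, 3.112, -0.001]
wrist_force: [0.1, -0.5, -0.0]
width: 0.471
grip_force: 0.0
```

Emit:
drive_tool([
  [0.02,-0.08,0],
  [0.03,-0.16,0],
  [0.05,-0.24,0],
  [0.06,-0.32,0],
  [0.08,-0.4,0],
  [0.1,-0.48,0],
  [0.12,-0.56,0],
  [0.121,-0.636,0],
], claw=[40,40,40,40,40,40,40,40], yaw=[-0.039,-0.078,-0.117,-0.156,-0.195,-0.234,-0.273,-0.31])

```text
time: 12.83
tool_pos: [0.5385, -0.3322, 0.3103]
tcp_rot: [1.094, 2.942, -0.001]
wrist_force: [-0.0, 0.4, -0.8]
width: 0.47
grip_force: 0.0
```

Emit:
drive_tool([
  [0,0,-0.001],
  [0,0,-0.001],
  [0,0,-0.001],
  [0,0,-0.001],
], claw=[40,40,40,40], yaw=[-0.036,-0.072,-0.108,-0.136])

```text
time: 13.17
tool_pos: [0.5373, -0.3304, 0.3093]
tcp_rot: [1.694, 2.645, -0.001]
wrist_force: [-0.6, 0.4, 0.2]
width: 0.469
grip_force: 0.0
```

```bash
python3 - <<'E'
from workcell import bot
from h import *
s=bot.read_state();r=s['tcp_rot'];print(s['tool_pos'],s['wrist_force'],np.degrees(2*np.arctan2(r[1],r[0]))%360,s['width'],s['q'])
E
```

```text
[ 0.53734523 -0.33039284  0.30925574] [-0.56568332  0.39332421  0.22256832] 114.72014741360091 0.4690040971229964 [-5.90639124e-01  2.54899982e-01  1.79789056e+00 -4.92717590e-04
  1.08789157e+00 -1.02185849e+00]
```

Descend to about z 0.20, then in small steps to feel the mat.

Emit:
drive_tool([
  [0,0,-0.06],
  [0,0,-0.12],
  [0,0,-0.18],
  [0,0,-0.21],
  [0,0,-0.218],
  [0,0,-0.218],
], claw=[40,40,40,40,40,40], yaw=[0,0,0,0,0,0])

```text
time: 13.67
tool_pos: [0.5369, -0.3293, 0.1985]
tcp_rot: [-1.684, -2.649, 0.0]
wrist_force: [0.6, -0.3, 0.4]
width: 0.469
grip_force: 0.0
```

Emit:
drive_tool([
  [0,0,-0.006],
  [0,0,-0.006],
], claw=[40,40], yaw=[0,0])

```text
time: 13.83
tool_pos: [0.5383, -0.3303, 0.1983]
tcp_rot: [1.684, 2.648, -0.0]
wrist_force: [0.7, -0.3, -0.4]
width: 0.471
grip_force: 0.0
```

Emit:
drive_tool([
  [0,0,-0.004],
  [0,0,-0.004],
], claw=[40,40], yaw=[0,0])

```text
time: 14.0
tool_pos: [0.5379, -0.3301, 0.1958]
tcp_rot: [1.684, 2.649, -0.0]
wrist_force: [0.2, -0.1, 0.3]
width: 0.468
grip_force: 0.0
```

Emit:
drive_tool([
  [0,0,-0.004],
  [0,0,-0.004],
], claw=[40,40], yaw=[0,0])

```text
time: 14.17
tool_pos: [0.5375, -0.3298, 0.1929]
tcp_rot: [1.685, 2.651, -0.0]
wrist_force: [-0.0, 0.8, 0.4]
width: 0.466
grip_force: 0.0
```

Emit:
drive_tool([
  [0,0,-0.003],
  [0,0,-0.003],
], claw=[40,40], yaw=[0,0])

```text
time: 14.33
tool_pos: [0.5377, -0.3299, 0.192]
tcp_rot: [1.685, 2.651, -0.0]
wrist_force: [-1.5, 0.9, 4.9]
width: 0.469
grip_force: 2.5
```

```bash
python3 - <<'E'
from path import *
from scipy.optimize import brentq
import io,contextlib
tool=np.array([.538,-.330]);h0=115.1
H=np.array([.528,.1493]);hd=np.radians(92.1);n=np.r_[-np.sin(hd),np.cos(hd)];f=np.r_[np.cos(hd),np.sin(hd)]
c0=[.510,-.2695];off=.053;R=.2;al=15
def segs(d):
    t=115.1-92.1
    return [(R*np.radians(t+al),-(t+al)),(d,0),(R*np.radians(al),al)]
def end(d):
    h=np.radians(115.1);c=np.array(c0)
    for L,t in segs(d):
        t=np.radians(t); ch=L if t==0 else L*np.sin(t/2)/(t/2)
        c=c+ch*np.r_[np.cos(h+t/2),np.sin(h+t/2)];h+=t
    return c
d=brentq(lambda d:(end(d)-H)@n,0,.4);d3=(H-end(d))@f;print(d,d3)
P=gen(tool,h0,c0,segs(d)+[(d3-.03,0)],off,.012)
P=[p for p in P]
show(np.vstack([[.5345,-.324,115.1],P]).astype(float),tool,h0)
print(np.round(P[::3],3))
E
```

```text
0.13756196382440775 0.1033106472458822
centre end [0.5290993  0.11932034] 92.1000000000022 n 34
[[np.float64(-0.007), np.float64(0.012), 0], [np.float64(-0.026), np.float64(0.044), 0], [np.float64(-0.04), np.float64(0.064), 0], [np.float64(-0.052), np.float64(0.084), 0], [np.float64(-0.064), np.float64(0.105), 0], [np.float64(-0.074), np.float64(0.127), 0], [np.float64(-0.083), np.float64(0.149), 0], [np.float64(-0.09), np.float64(0.172), 0]] [np.float64(0.0), np.float64(-0.018), np.float64(-0.037), np.float64(-0.055), np.float64(-0.074), np.float64(-0.092), np.float64(-0.111), np.float64(-0.129)]
[[np.float64(-0.006), np.float64(0.023), 0], [np.float64(-0.011), np.float64(0.047), 0], [np.float64(-0.015), np.float64(0.07), 0], [np.float64(-0.017), np.float64(0.094), 0], [np.float64(-0.014), np.float64(0.118), 0], [np.float64(-0.009), np.float64(0.141), 0], [np.float64(-0.003), np.float64(0.165), 0], [np.float64(0.002), np.float64(0.188), 0]] [np.float64(-0.018), np.float64(-0.037), np.float64(-0.055), np.float64(-0.074), np.float64(-0.082), np.float64(-0.082), np.float64(-0.082), np.
[... 982 characters left out ...]
t64(0.081)]
[[np.float64(-0.001), np.float64(0.024), 0], [np.float64(-0.002), np.float64(0.048), 0], [np.float64(-0.002), np.float64(0.06), 0]] [np.float64(0.0), np.float64(0.0), np.float64(0.0)]
[[ 5.25000e-01 -3.08000e-01  1.11777e+02]
 [ 5.06000e-01 -2.77000e-01  1.01808e+02]
 [ 4.93000e-01 -2.44000e-01  9.18390e+01]
 [ 4.86000e-01 -2.09000e-01  8.18700e+01]
 [ 4.89000e-01 -1.73000e-01  7.71000e+01]
 [ 4.97000e-01 -1.38000e-01  7.71000e+01]
 [ 5.05000e-01 -1.03000e-01  7.71000e+01]
 [ 5.13000e-01 -6.80000e-02  7.71000e+01]
 [ 5.25000e-01 -3.50000e-02  8.40820e+01]
 [ 5.33000e-01  0.00000e+00  9.21000e+01]
 [ 5.32000e-01  3.60000e-02  9.21000e+01]
 [ 5.31000e-01  6.60000e-02  9.21000e+01]]
```

Emit:
drive_tool([
  [-0.003,0.006,0.006],
  [-0.012,0.024,0.006],
  [-0.026,0.044,0.006],
  [-0.04,0.064,0.006],
  [-0.052,0.084,0.006],
  [-0.064,0.105,0.006],
  [-0.074,0.127,0.006],
  [-0.083,0.149,0.006],
], claw=[40,40,40,40,40,40,40,40], yaw=[0,0,-0.018,-0.037,-0.055,-0.074,-0.092,-0.111])

```text
time: 15.0
tool_pos: [0.4953, -0.2544, 0.1942]
tcp_rot: [2.123, 2.315, -0.0]
wrist_force: [-0.4, -1.4, 1.1]
width: 0.468
grip_force: 0.5
```

```bash
cat > loc.py <<'E'
from workcell import bot
from h import *
np.set_printoptions(precision=4,suppress=True)
s=bot.read_state();r=s['tcp_rot'];print(s['tool_pos'],s['wrist_force'],np.degrees(2*np.arctan2(r[1],r[0]))%360)
for n in("top","side"):
    c=bot.read_camera(n);np.savez(n+"8.npz",**c)
    m=mask(c,(8,90,60),(22,255,255)); m[:205 if n=="side" else 140]=0;m[340:]=0
    if n=="side": m[:,470:]=0;m[:,:200]=0
    m=cv2.morphologyEx(m,cv2.MORPH_CLOSE,np.ones((5,5)))
    for k in blobs(m,120):
        w=plane(c,k[:,0],.03)[:,:2]
        print(n,k[:,0].mean(0),cv2.contourArea(k),cv2.minAreaRect((w*1000).astype('f4')),'\n',plane(c,cv2.approxPolyDP(k,2.5,True)[:,0],.03)[:,:2].tolist())
E
python3 loc.py
```

```text
[ 0.4953 -0.2544  0.1942] [-0.4096 -1.3706  1.1404] 94.96612006728317
top [214.3234 201.1497] 1433.5 ((621.3281860351562, 244.82843017578125), (56.09813690185547, 128.07376098632812), 2.1717782020568848) 
 [[0.6495944120857711, 0.1818174517359361], [0.6466792055538515, 0.3098727382973879], [0.5912055669869807, 0.30730101383978065], [0.5964663506366192, 0.18063507744889276]]
top [430.3898 259.1017] 1114.0 ((491.17266845703125, -201.84303283691406), (76.48168182373047, 83.8946304321289), 4.984440803527832) 
 [[0.5300777772328902, -0.24055648517648123], [0.5283628554680566, -0.1915567220426761], [0.4861985080847938, -0.16017032071565626], [0.45440721479085777, -0.19445337565507298], [0.4580228422686179, -0.24505454588135525]]
side [218.0714 299.7946] 780.0 ((617.4752197265625, 240.87744140625), (56.6578254699707, 118.3614273071289), 2.6354050636291504) 
 [[0.5976537780274107, 0.18282902578035343], [0.6476978452876406, 0.19038364916948136], [0.6437162303135974, 0.256787297887646], [0.5884390246611105, 0.29878429880884566]]
side [404.076 293.057] 629.5 ((382.5996398925781, -98.85633850097
[... 475 characters left out ...]
861928130212, -0.14444574979603575], [0.44957864880851034, -0.18166868280199222], [0.46548453739547474, -0.2372831208036119], [0.5237848343991208, -0.23838657651690798]]
side [251.9474 219.3772] 268.0 ((813.9627685546875, -36.52989959716797), (120.42924499511719, 51.91229248046875), 65.53294372558594) 
 [[0.7725359138331299, -0.08267588463885878], [0.8143759451090015, -0.09829231735849586], [0.851694518596231, 0.012141481917329666], [0.8162158810618516, 0.02269456792174851], [0.8227578699339949, 0.007399131022209127], [0.798633673599102, -0.007547643317499908], [0.8333806663014284, -0.042010892633470354], [0.8182710052126247, -0.05586411835542071], [0.7847094982258618, -0.04191929501062175]]
```

```bash
cat > plan.py <<'E'
from path import *
from scipy.optimize import brentq
def plan(c0,h0,off,al,R=.2,stop=.03,hf=92.1,H=(.528,.1493),step=.012):
    hd=np.radians(hf);n=np.r_[-np.sin(hd),np.cos(hd)];f=np.r_[np.cos(hd),np.sin(hd)];H=np.array(H)
    t0=h0-hf
    segs=lambda d:[(R*np.radians(abs(t0+al)),-(t0+al)),(d,0),(R*np.radians(abs(al)),al)]
    def end(d):
        h=np.radians(h0);c=np.array(c0)
        for L,t in segs(d):
            t=np.radians(t); ch=L if t==0 else L*np.sin(t/2)/(t/2)
            c=c+ch*np.r_[np.cos(h+t/2),np.sin(h+t/2)];h+=t
        return c
    d=brentq(lambda d:(end(d)-H)@n,-.1,.5);d3=(H-end(d))@f;print("d",d,"d3",d3)
    h=np.radians(h0);tool=np.array(c0)-off*np.r_[np.cos(h),np.sin(h)]
    P=gen(tool,h0,c0,segs(d)+[(d3-stop,0)],off,step)
    print("block"); ref=np.r_[tool,h0]
    for i in range(0,len(P),8):
        q=P[i:i+8]-ref
        print([[float(round(a/.5,3)),float(round(b/.5,3)),0] for a,b,_ in q],[float(round(x/180,3)) for x in q[:,2]],np.round(P[min(i+7,len(P)-1)],3)); ref=P[min(i+7,len(P)-1)]
E
python3 -c "
from plan import *
plan((.4912,-.2018),95.,.0527,15)"
```

```text
d 0.14012628043794328 d3 0.10051791130209989
centre end [0.52909932 0.11932027] 92.1000000000002 n 28
block
[[-0.007, 0.023, 0], [-0.014, 0.046, 0], [-0.018, 0.07, 0], [-0.022, 0.093, 0], [-0.024, 0.117, 0], [-0.021, 0.141, 0], [-0.015, 0.164, 0], [-0.01, 0.188, 0]] [-0.018, -0.037, -0.055, -0.074, -0.092, -0.099, -0.099, -0.099] [ 0.491 -0.16  77.1  ]
[[0.005, 0.023, 0], [0.011, 0.047, 0], [0.016, 0.07, 0], [0.021, 0.094, 0], [0.027, 0.117, 0], [0.032, 0.14, 0], [0.038, 0.164, 0], [0.043, 0.187, 0]] [0.0, 0.0, 0.0, 0.0, 0.0, 0.0, 0.0, 0.0] [ 5.12e-01 -6.70e-02  7.71e+01]
[[0.005, 0.023, 0], [0.016, 0.045, 0], [0.025, 0.067, 0], [0.033, 0.09, 0], [0.04, 0.113, 0], [0.043, 0.136, 0], [0.042, 0.16, 0], [0.041, 0.184, 0]] [0.0, 0.017, 0.036, 0.054, 0.073, 0.083, 0.083, 0.083] [5.33e-01 2.50e-02 9.21e+01]
[[-0.001, 0.024, 0], [-0.002, 0.048, 0], [-0.003, 0.072, 0], [-0.003, 0.083, 0]] [0.0, 0.0, 0.0, 0.0] [5.31e-01 6.70e-02 9.21e+01]
```

Emit:
drive_tool([
  [-0.006,0.023,0],
  [-0.012,0.046,0],
  [-0.016,0.07,0],
  [-0.02,0.093,0],
  [-0.022,0.117,0],
  [-0.019,0.141,0],
  [-0.014,0.164,0],
  [-0.009,0.188,0],
], claw=[40,40,40,40,40,40,40,40], yaw=[-0.018,-0.037,-0.055,-0.074,-0.092,-0.099,-0.099,-0.099])

```text
time: 15.77
tool_pos: [0.4916, -0.1608, 0.1942]
tcp_rot: [2.452, 1.964, 0.0]
wrist_force: [-0.2, -0.9, -0.2]
width: 0.472
grip_force: 0.4
```

Emit:
drive_tool([
  [0.005,0.023,0],
  [0.011,0.047,0],
  [0.016,0.07,0],
  [0.021,0.094,0],
  [0.027,0.117,0],
  [0.027,0.117,0],
], claw=[40,40,40,40,40,40], yaw=[0,0,0,0,0,0])

```text
time: 16.27
tool_pos: [0.5054, -0.1007, 0.194]
tcp_rot: [-2.451, -1.964, -0.001]
wrist_force: [0.0, -0.5, 0.2]
width: 0.467
grip_force: 0.0
```

```bash
python3 loc.py
```

```text
[ 0.5054 -0.1007  0.194 ] [ 0.0041 -0.5233  0.2322] 77.40866114387086
top [214.3234 201.1497] 1433.5 ((621.3281860351562, 244.82843017578125), (56.09813690185547, 128.07376098632812), 2.1717782020568848) 
 [[0.6495944120857711, 0.1818174517359361], [0.6466792055538515, 0.3098727382973879], [0.5912055669869807, 0.30730101383978065], [0.5964663506366192, 0.18063507744889276]]
top [348.5222 247.3   ] 621.0 ((519.6142578125, -34.44891357421875), (54.12240982055664, 76.93128967285156), 79.34231567382812) 
 [[0.5552964196000088, -0.0528272999529958], [0.525685233827772, -0.008055182346048979], [0.4853172070189224, -0.028366210576301846], [0.4788933035821734, -0.04284502316895199], [0.4976884169362755, -0.05785896883060042], [0.548735231219345, -0.06535420415962814]]
side [218.0714 299.7857] 781.0 ((617.4752197265625, 240.87744140625), (56.6578254699707, 118.3614273071289), 2.6354050636291504) 
 [[0.5976537780274107, 0.18282902578035343], [0.6476978452876406, 0.19038364916948136], [0.6437162303135974, 0.256787297887646], [0.5884390246611105, 0.29878429880884566]]
side [404.249  292.8621] 63
[... 599 characters left out ...]
20893629575053, -0.02520557428456982], [0.4663748069782237, -0.06785106470165758], [0.5408202374376853, -0.0921868262645048], [0.5538880468389379, -0.05037749942111469]]
side [251.8    219.4609] 267.5 ((813.9627685546875, -36.52989959716797), (120.42924499511719, 51.91229248046875), 65.53294372558594) 
 [[0.7725359138331299, -0.08267588463885878], [0.8143759451090015, -0.09829231735849586], [0.851694518596231, 0.012141481917329666], [0.8144017451643709, 0.02103354869180296], [0.8209240242232634, 0.005719608496625228], [0.798633673599102, -0.007547643317499908], [0.8333806663014284, -0.042010892633470354], [0.8182710052126247, -0.05586411835542071], [0.7847094982258618, -0.04191929501062175]]
```

```bash
python3 -c "
from plan import *
plan((.5169,-.0493),77.4,.0527,14.7)"
```

```text
d 0.04659375805784505 d3 0.10223964527084252
centre end [0.52909932 0.1193202 ] 92.10000000000001 n 15
block
[[0.005, 0.023, 0], [0.01, 0.047, 0], [0.016, 0.07, 0], [0.022, 0.093, 0], [0.032, 0.115, 0], [0.041, 0.137, 0], [0.049, 0.16, 0], [0.055, 0.183, 0]] [0.0, 0.0, 0.0, 0.002, 0.021, 0.039, 0.058, 0.076] [ 5.3300e-01 -9.0000e-03  9.1087e+01]
[[0.001, 0.024, 0], [0.0, 0.048, 0], [-0.001, 0.072, 0], [-0.002, 0.096, 0], [-0.002, 0.12, 0], [-0.003, 0.144, 0], [-0.004, 0.152, 0]] [0.006, 0.006, 0.006, 0.006, 0.006, 0.006, 0.006] [5.31e-01 6.70e-02 9.21e+01]
```

Emit:
drive_tool([
  [0.005,0.023,0],
  [0.01,0.047,0],
  [0.016,0.07,0],
  [0.022,0.093,0],
  [0.032,0.115,0],
  [0.041,0.137,0],
  [0.049,0.16,0],
  [0.055,0.183,0],
], claw=[40,40,40,40,40,40,40,40], yaw=[0,0,0,0.002,0.021,0.039,0.058,0.076])

```text
time: 17.03
tool_pos: [0.5329, -0.0098, 0.1941]
tcp_rot: [2.198, 2.244, 0.0]
wrist_force: [-0.2, -1.4, 0.1]
width: 0.467
grip_force: 0.3
```

Emit:
drive_tool([
  [0.001,0.024,0],
  [0,0.048,0],
  [-0.001,0.072,0],
  [-0.002,0.096,0],
  [-0.002,0.096,0],
], claw=[40,40,40,40,40], yaw=[0.006,0.006,0.006,0.006,0.006])

```text
time: 17.45
tool_pos: [0.5311, 0.0388, 0.1941]
tcp_rot: [-2.18, -2.262, -0.001]
wrist_force: [-0.4, 0.1, 0.5]
width: 0.464
grip_force: 0.0
```

```bash
python3 loc.py | grep -v 813; python3 - <<'E'
from h import *
S=cam("side",'8')
b=cv2.resize(S["color"][210:360,170:390],None,fx=3.6,fy=3.6,interpolation=cv2.INTER_CUBIC)
cv2.imwrite("pics/p8.png",b[:540,:792,::-1])
E
```

```text
[0.5311 0.0388 0.1941] [-0.3928  0.1015  0.5019] 92.1191271244233
 [[0.6495944120857711, 0.1818174517359361], [0.6466792055538515, 0.3098727382973879], [0.5912055669869807, 0.30730101383978065], [0.5964663506366192, 0.18063507744889276]]
top [285.4667 243.8222] 438.0 ((532.3198852539062, 85.57292938232422), (53.4103889465332, 60.806983947753906), 0.49453818798065186) 
 [[0.5524260544281221, 0.11404586344055902], [0.5224223264381294, 0.10958375420885945], [0.5076104869771352, 0.11576427654066802], [0.5092281794917766, 0.05499214023175199], [0.5349738894200184, 0.08019180095407656], [0.5586665939811202, 0.08870996332768942]]
side [302.5588 286.4804] 789.0 ((524.5391845703125, 97.37814331054688), (83.04173278808594, 88.89445495605469), 1.9158575534820557) 
 [[0.5622465486585856, 0.10754964209588058], [0.5173846933521494, 0.14161089794061288], [0.4838949124817253, 0.11115828086849766], [0.484990900914501, 0.061408890457647414], [0.4957980248144716, 0.05194464009666788], [0.5661305026042132, 0.05522319262767428]]
side [218.0714 299.7946] 780.0 ((617.4716186523438, 240.95481872558594), (56
[... 284 characters left out ...]
5475046027832796, 0.0943702883056119], [0.41496761873843974, 0.09621964121366311], [0.40480063393515653, 0.11176872464064713], [0.3358154218060487, 0.10787283586463603]]
side [251.7913 219.4609] 270.5 ((814.2666625976562, -36.52130126953125), (120.6519546508789, 51.864830017089844), 66.37936401367188) 
 [[0.7725359138331299, -0.08267588463885878], [0.8143759451090015, -0.09829231735849586], [0.851694518596231, 0.012141481917329666], [0.8144017451643709, 0.02103354869180296], [0.8209240242232634, 0.005719608496625228], [0.798633673599102, -0.007547643317499908], [0.8333806663014284, -0.042010892633470354], [0.8182710052126247, -0.05586411835542071], [0.7847094982258618, -0.04191929501062175]]
```

Emit:
drive_tool([
  [0,0.018,0],
  [-0.001,0.036,0],
  [-0.002,0.054,0],
  [-0.003,0.072,0],
  [-0.003,0.088,0],
  [-0.004,0.1,0],
  [-0.004,0.108,0],
  [-0.004,0.114,0],
], claw=[40,40,40,40,40,40,40,40], yaw=[0,0,0,0,0,0,0,0])

```text
time: 18.22
tool_pos: [0.5293, 0.0944, 0.194]
tcp_rot: [-2.18, -2.262, 0.0]
wrist_force: [-0.2, -0.9, -0.7]
width: 0.468
grip_force: 0.2
```

Emit:
drive_tool([
  [0,0.004,0],
  [0,0.004,0],
], claw=[40,40], yaw=[0,0])

```text
time: 18.38
tool_pos: [0.5294, 0.0961, 0.1941]
tcp_rot: [-2.181, -2.261, -0.0]
wrist_force: [-0.2, 0.1, 0.4]
width: 0.465
grip_force: 0.0
```

Emit:
drive_tool([
  [0,0.004,0],
  [0,0.004,0],
], claw=[40,40], yaw=[0,0])

```text
time: 18.55
tool_pos: [0.5295, 0.0977, 0.1941]
tcp_rot: [-2.181, -2.261, -0.0]
wrist_force: [0.9, -0.0, 0.2]
width: 0.468
grip_force: 0.0
```

Emit:
drive_tool([
  [0,0.004,0],
  [0,0.004,0],
], claw=[40,40], yaw=[0,0])

```text
time: 18.72
tool_pos: [0.5294, 0.0993, 0.1941]
tcp_rot: [2.18, 2.261, -0.002]
wrist_force: [-0.2, -4.5, 0.5]
width: 0.465
grip_force: 1.8
```

Emit:
drive_tool([
  [0,0.004,0],
  [0,0.004,0],
], claw=[40,40], yaw=[0,0])

```text
time: 18.88
tool_pos: [0.5294, 0.1001, 0.1941]
tcp_rot: [2.178, 2.261, -0.005]
wrist_force: [0.0, -10.7, 1.3]
width: 0.469
grip_force: 5.5
```

Emit:
drive_tool([
  [0,0.004,0],
  [0,0.004,0],
], claw=[40,40], yaw=[0,0])

```text
time: 19.05
tool_pos: [0.5294, 0.1008, 0.1941]
tcp_rot: [2.175, 2.261, -0.009]
wrist_force: [-0.4, -18.6, 1.4]
width: 0.47
grip_force: 9.0
```

Emit:
drive_tool([
  [0,-0.03,0],
  [0,-0.06,0],
  [0,-0.06,0.08],
  [0,-0.06,0.16],
  [0,-0.13,0.22],
  [0,-0.21,0.25],
  [0,-0.29,0.25],
  [0,-0.37,0.25],
], claw=[40,40,40,40,40,40,40,40], yaw=[0,0,0,0,0,0,0,0])

```text
time: 19.72
tool_pos: [0.5302, -0.0809, 0.322]
tcp_rot: [2.177, 2.259, 0.006]
wrist_force: [1.1, -0.6, 0.2]
width: 0.467
grip_force: 0.0
```

Emit:
drive_tool([
  [0,-0.08,0],
  [0,-0.16,0],
  [0,-0.16,0],
], claw=[40,40,40], yaw=[0,0,0])

```text
time: 19.97
tool_pos: [0.5294, -0.1655, 0.3198]
tcp_rot: [2.185, 2.253, -0.001]
wrist_force: [-0.4, 0.8, 0.6]
width: 0.464
grip_force: 0.0
```

```bash
python3 loc.py | grep -A1 '0.0\]\|top'; python3 - <<'E'
from h import *
S=cam("side",'8');T=cam("top",'8')
f=lambda i:cv2.resize(i,None,fx=2.6,fy=2.6,interpolation=cv2.INTER_CUBIC)
a=f(T["color"][170:330,145:295]);b=f(S["color"][210:370,175:332])
im=cv2.hconcat([a,b]);print(im.shape)
cv2.imwrite("pics/p9.png",im[:,:800,::-1])
E
```

```text
top [214.3234 201.1497] 1433.5 ((621.3281860351562, 244.82843017578125), (56.09813690185547, 128.07376098632812), 2.1717782020568848) 
 [[0.6495944120857711, 0.1818174517359361], [0.6466792055538515, 0.3098727382973879], [0.5912055669869807, 0.30730101383978065], [0.5964663506366192, 0.18063507744889276]]
top [262.     243.6639] 1097.5 ((527.55224609375, 150.76846313476562), (76.91798400878906, 82.1814193725586), 1.2870092391967773) 
 [[0.5273686108837294, 0.19186542386579444], [0.4889332137707866, 0.15746051741185152], [0.4906684048163783, 0.10934841812640016], [0.5653523799364073, 0.11204048389996377], [0.5657945370963694, 0.1608466997869541]]
(416, 798, 3)
```

View pics/p9.png

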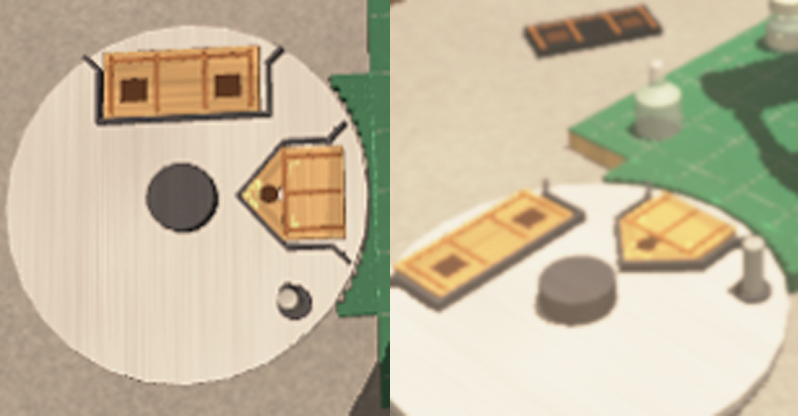

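The picture shows both panels seated: the side panel is flush on its back wall (about pixel 183,85), and the gable's point is in the V (about 245,193). The tray sits at its stop and the arm is clear.

```bash
python3 -c "
from workcell import bot
print(bot.finish_job())"
```

```text
the job is handed in; nothing more can be done
None
```

Both panels were slid flat along the mat and pushed fully home in their matching bays, the tray is at its gable-bay stop, the bystanders were never touched, and the job was handed in at about 20 s.

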